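# Unhook the pickling basket and set it in the rinse tray

## Task

The drained copper pickling basket hangs by its bail on the deep upturned hook of the drip stand. Lift it straight up by its wooden grip until the bail clears the hook's tip, only then draw it off the open end without wrenching it against the hook, and set it down upright, flat on the floor of the shallow steel tray, letting go only once it stands there, not dropping it. Leave the loose things lying around where they are.

Things in the scene. Friction and masses are not known exactly. Their poses are not given: they have to be found in the camera images.
- basket: Perforated round copper basket, 80 mm across the foot, 92 at the rim, 55 deep, 0.2 to 0.4 kg. Stiff fixed bail of 7 mm wire: uprights at y = -44.5 and 44.5 mm, straight top bar along y, underside 150 mm above the foot (95 above the rim). On the bar a flat-sided wooden grip. Origin: centre of the underside, z up. It hangs free, bar across the hook, foot 50 mm above the counter.
- grip (a point): Middle of the wooden grip on the basket's bail, 186 mm above the foot, 29 mm above the top of the bail bar. The grip is 24 mm along x, 20 mm along y, its top 24 mm above this point; axes as the basket's. Pinch it along y from above.
- bail (a point): Middle of the underside of the bail bar, 150 mm above the basket's foot; axes as the basket's.
- stand: Fixed dark steel drip stand: base 200 x 120 x 12 mm, post at the +x end, at its top a flat bar 16 mm wide, 6 thick, upper face 200 mm above the counter, running to -x and turned up in a tip 45 mm high at x = -52 mm. Open at the -x end only; nothing stands above the tip. Origin: centre of the base's underside; x points from tip to post.
- hook_tip (a point): Top of the hook's upturned tip, 245 mm above the counter, 45 mm above the bar on which the bail rests; axes as the stand's.
- tray: Shallow steel tray, fixed, 210 mm (x) by 180 mm (y), 22 mm high, walls 4 mm. Origin: centre of its underside, on the counter.
- tray_in (a point): Centre of the tray's flat inner floor, 4 mm above the counter (18 mm below the rim); axes as the tray's.
- firebrick: Fixed pale fire-clay slab, 150 x 110 mm, 30 mm high. Not part of the job; it may lie in the way on either side of the tray. Origin: centre of its underside.
- flask: Loose cast-iron casting flask, an open can 90 mm across, 110 mm high, on a 106 mm flange, 1.6 kg. To be left alone. Origin: centre of its underside.
- crucible_big: Loose graphite crucible, 90 mm across the rim, 100 mm high. To be left alone. Origin: centre of its underside.
- crucible_small: Loose graphite crucible, 60 mm across the rim, 60 mm high. To be left alone. Origin: centre of its underside.
- pot_lid: Loose round copper pot lid, 150 mm across, with a small wooden knob, 43 mm high in all. To be left alone. Origin: centre of its underside.
- tongs: Loose pair of steel tongs lying flat, 265 mm long along its x, 54 mm wide, 10 mm high. To be left alone. Origin: near its middle, on the counter.

How it is judged:
By the outcome, as a careful person would: the job done as asked, in the order asked, and still so for the second after the job is handed in, with the robot touching nothing.
It also fails if it takes over 51 s, if anything falls off the work surface, if the arm or the gripper's body presses on something with over 40 N, if the wrist force passes 120 N, or if a joint passes its speed limit or range.

## Robot

A 6-joint arm with a two-finger parallel gripper is mounted at the origin on the work surface. World frame = base frame: x ahead of the robot, y to its left, z up, the work surface at z = 0. Lengths are in m, angles in rad, forces in N, time in s.
With the tool pointing down it reaches from about 0.3 to 0.875 m from the base axis. Payload 6.4 kg.
Tool frame: the origin (TCP) lies at the very end of the fingers, on their centre line; the grasp point (between the pads) lies 19 mm behind it; z points along the fingers, y is the line along which they close (so a half turn about z gives the same grasp; the last joint's range is limited). The gripper opens to 88 mm and grips with 3 to 60 N. Pads are 18 mm wide; open, the fingers measure 123 mm over their backs; the gripper's body (75 mm by 187 mm) begins 45 mm behind the grasp point.
Start: joints at [-1.488, 0.181, 1.607, -0, 1.354, -0.206], TCP at [0.164, -0.551, 0.239] pointing down, gripper open.
Joint ranges: [-2.99, 2.99], [-0.89, 2.07], [0.3, 2.58], [-1.14, 4.28], [0, 2.63], [-3.12, 3.12]. Speed limits (rad/s): [2.57, 2.57, 3.01, 3.14, 3.14, 3.14].

## Interface

Orientations are given as a rotation vector (axis times angle).
In Python, from workcell import state, read_camera, camera_info, finish_job gives the robot as it stands.
- The arm moves only by the tool play_rows, never from a script. Its argument "moves" is a list of rows, each a list of 3 entries, a list of its own where there are three numbers: the turn, a rotation vector about the tool's x, y, z in rad, then the shift along the tool's x, y, z in mm, then the closure in counts, from 0 (fully open) to 255 (shut). A call has 1 to 12 rows; each row shifts and turns the commanded pose from where the row before left it, along the tool's axes as they then stand; what a row does not reach is not made up. A row lasts 1/12 s, in which the tool goes at most 41.7 mm and 7.16 degrees, less where a joint would pass 70% of its speed; a pose out of reach is approached as far as the arm can. A call is refused whole if a number of a shift passes 41.7 or a number of a turn 0.125, either way. A call with a gripper value outside its range is refused whole. The fingers move at their own pace and stop on an object; "squeeze" is the grip in N (left out, the last holds). Time passes only in rows, so rows that do not move let the fingers close. It gives the time, the measured TCP pose, the force, the opening and the grip force at its end, in the units of the state.
- state(): the state, without advancing time (a new reading comes with each control period).
- read_camera(name): name is "scene" or "top"; returns (picture, depth): 384x512x3 uint8, blue, green, red; 384x512 float32, m along the optical axis (not along the pixel's ray), 0 where there is no reading.
- camera_info(name): a dict with "mtx" (3x3 intrinsics, pixels), "k1" (the pictures are not rectified: a ray, as slopes to the right and down, at radius r is drawn at 1 + k1 r^2 times it, then the intrinsics apply), "view" (4x4, takes a point from world to camera coordinates). Camera axes: x right, y up, looking along -z (the intrinsics and any distortion apply to the point x, -y, -z); pixel columns grow to the right and rows downward; lengths in m; the calibration is good to about 2 mm. A picture is of the moment at which its call begins. camera_info takes no time and is no camera call.
- finish_job(): hands the job in; it is judged then, once.
The state is a dict: "t": time; "joint_positions": joint angles; "dq": joint speeds; "joint_efforts": joint torques, N m; "tool_pos": TCP position; "orientation": TCP orientation; "force": force on the tool from outside, world axes, zero at the start; "wrist_torque": the same for the moment, N m; "grip_width": opening from 0.0 (shut) to 1.0 (fully open); "grasp_force": force on a finger pad.
Only numpy, scipy, OpenCV 4.12 (cv2) and the standard library are available. Lean on these libraries where they do the work, as an engineer would, in place of code of your own. Each camera call takes 0.05 s, during which the arm holds its last target. There are 200 camera calls.

## Working session

There is one attempt and no reset: what is moved stays moved. The work goes in short steps, Python scripts to look and compute and a tool call to move; the robot and the scene stay as the last step left them, time stands still between calls to the robot, and variables do not carry over. Pictures are saved under pics/ and viewed, at most 10 in all, crops included, and the job is handed in when it is done.

Besides the shell and the picture viewer there is one more tool, called after "Emit:" as name(argument=value, ...), one argument or row to a line, values as JSON. play_rows: Moves the arm, as the interface text tells. Its arguments: {"type":"object","properties":{"moves":{"type":"array","items":{"type":"array"}},"squeeze":{"type":"number"}},"required":["moves"]}

```bash
mkdir -p pics; ls
cat > h.py <<'E'
import numpy as np, cv2
from workcell import state, read_camera, camera_info, finish_job
def cloud(name):
    im,d=read_camera(name); c=camera_info(name); K=np.array(c['mtx'],float); V=np.array(c['view'])
    v,u=np.mgrid[:384,:512].astype(np.float32)
    p=cv2.undistortPoints(np.stack([u.ravel(),v.ravel()],1)[:,None],K,np.array([c['k1'],0,0,0,0.]))[:,0]
    z=d.ravel(); P=np.stack([p[:,0]*z,-p[:,1]*z,-z],1)
    W=(P-V[:3,3])@V[:3,:3]
    W[z==0]=np.nan
    return im,W.reshape(384,512,3)
E
python3 - <<'E'
from h import *
for n in('scene','top'):
    im,W=cloud(n); cv2.imwrite(f'pics/{n}0.png',im); np.savez(f'{n}0.npz',im=im,W=W)
    c=camera_info(n);V=np.array(c['view']);print(n,c['k1'],-V[:3,:3].T@V[:3,3],V[2,:3])
print(state())
E
```

```text
pics
scene 0.0037880100647663104 [ 0.9421753  -0.540257    0.87144792] [ 0.36463554 -0.57628455  0.7313939 ]
top -0.06845099833399085 [0.41637242 0.0555452  1.14802104] [-0.16205288  0.01519326  0.9866651 ]
{'t': 0.1, 'joint_positions': array([-1.48826886e+00,  1.81468368e-01,  1.60786336e+00,  3.49416089e-06,
        1.35380890e+00, -2.06275643e-01]), 'dq': array([ 0.00059409, -0.0019811 , -0.00176428,  0.00104895, -0.00069781,
       -0.00136148]), 'joint_efforts': array([ 5.09271504e-04, -4.34816873e+01, -3.42695868e+01,  7.04137352e-02,
        3.40459286e-02, -3.40876443e-05]), 'tool_pos': array([ 0.163755  , -0.55070365,  0.2379209 ]), 'orientation': array([-3.10736703e+00, -4.51852457e-01, -1.55626145e-04]), 'force': array([ 0.21908343,  0.64265809, -0.90355255]), 'wrist_torque': array([ 0.02484838,  0.02809154, -0.0009668 ]), 'grasp_force': 0.0, 'grip_width': 0.9994948130790682}
```

View pics/scene0.png

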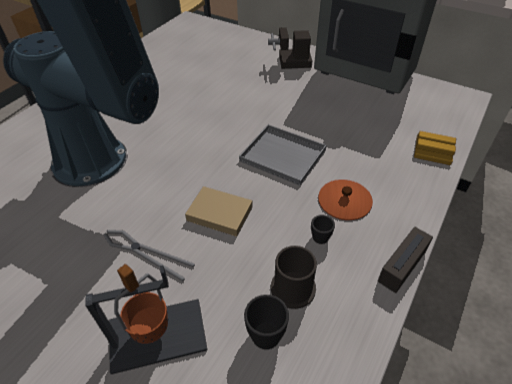

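View pics/top0.png

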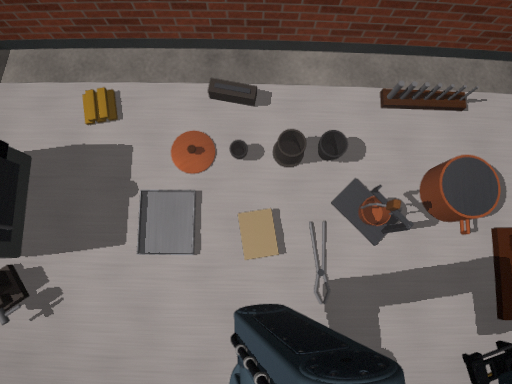

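The scene view shows the basket at (146,318) with its grip at (128,278), the hook tip at about (163,270), and the tray at (283,155). The top view has the grip at (396,207), hook tip at about (377,190) and tray at (168,222). The firebrick, tongs, flask and crucibles lie between.

Run:
```python
from h import *
S=np.load('scene0.npz');T=np.load('top0.npz')
def box(n,D,u0,u1,v0,v1,f):
    W=D['W'][v0:v1,u0:u1];im=D['im'][v0:v1,u0:u1].astype(int)
    m=f(W,cv2.cvtColor(im.astype(np.uint8),cv2.COLOR_BGR2HSV).astype(int))&np.isfinite(W[...,2])
    P=W[m]; vv,uu=np.nonzero(m)
    print(n,len(P),'px',uu.mean()+u0,vv.mean()+v0,'med',np.median(P,0).round(4),'lo',np.percentile(P,3,axis=0).round(4),'hi',np.percentile(P,97,axis=0).round(4)); return P
for n,D,b in(('S',S,(110,150,258,300)),('T',T,(380,415,190,225))):
    P=box(n+'grip',D,*b,lambda W,h:(W[...,2]>.24)&(h[...,1]>90)&(h[...,0]<25))
    t=P[P[:,2]>np.percentile(P[:,2],97)-.006]; print('top face',len(t),t.mean(0).round(4),cv2.minAreaRect((t[:,:2]*1000).astype(np.float32)))
for n,D,b in(('S',S,(80,215,255,370)),('T',T,(325,420,170,250))):
    P=box(n+'base',D,*b,lambda W,h:(abs(W[...,2]-.012)<.007)&(h[...,2]<75)&(h[...,1]<120))
    print(cv2.minAreaRect((P[:,:2]*1000).astype(np.float32)))
    P=box(n+'dark high',D,*b,lambda W,h:(W[...,2]>.185)&(h[...,1]<110)&(h[...,2]<100))
    print(cv2.minAreaRect((P[:,:2]*1000).astype(np.float32)))
    q=P[P[:,2]>.225];print('tip',len(q),q.mean(0) if len(q) else 0,q.max(0) if len(q) else 0)
for n,D,b in(('S',S,(232,332,120,190)),('T',T,(130,205,180,262))):
    P=box(n+'rim',D,*b,lambda W,h:(abs(W[...,2]-.021)<.006))
    print(cv2.minAreaRect((P[:,:2]*1000).astype(np.float32)))
    P=box(n+'floor',D,*b,lambda W,h:(abs(W[...,2]-.004)<.006)&(h[...,2]<170))
for n,D,b in(('T brick',T,(230,285,200,265)),('T tongs',T,(300,335,215,308)),('T all',T,(180,350,125,170))):
    P=box(n,D,*b,lambda W,h:(W[...,2]>(.02 if 'tongs' not in n else .006)))
```

```text
Sgrip 197 px 125.69035532994924 273.02030456852793 med [ 0.5485 -0.3314  0.2584] lo [ 0.5335 -0.3396  0.241 ] hi [ 0.5549 -0.3219  0.2612]
top face 126 [ 0.5444 -0.3298  0.2591] ((543.860595703125, -329.76141357421875), (18.3878173828125, 22.559377670288086), 81.2782974243164)
Tgrip 82 px 395.2073170731707 203.65853658536585 med [ 0.5426 -0.3218  0.2578] lo [ 0.5318 -0.3323  0.2436] hi [ 0.5538 -0.3159  0.2617]
top face 58 [ 0.5426 -0.3248  0.2591] ((542.5106811523438, -325.0666198730469), (18.107311248779297, 21.71106719970703), 75.56282043457031)
Sbase 3600 px 161.40916666666666 338.4477777777778 med [ 0.5733 -0.3293  0.0107] lo [ 0.4698 -0.4155  0.0073] hi [ 0.6435 -0.2331  0.0141]
((497.0404052734375, -271.2859802246094), (199.94503784179688, 278.3035583496094), 44.75991439819336)
Sdark high 911 px 127.00548847420417 290.5510428100988 med [ 0.5408 -0.342   0.1993] lo [ 0.4888 -0.3943  0.191 ] hi [ 0.5933 -0.2884  0.2441]
((538.3457641601562, -338.55645751953125), (147.51925659179688, 37.75495147705078), 52.493553161621094)
tip 75 [ 0.5793199  -0.29933181  0.23986125] [ 0.59525319
[... 1036 characters left out ...]
5] lo [0.4035 0.2369 0.0159] hi [0.6142 0.4154 0.026 ]
((508.96380615234375, 326.7519226074219), (211.0321044921875, 180.38177490234375), 0.3788773715496063)
Tfloor 5373 px 167.1998883305416 220.5862646566164 med [0.5123 0.3258 0.0033] lo [ 0.3885  0.2113 -0.0013] hi [0.6406 0.4434 0.0081]
T brick 1633 px 257.61788120024494 233.2902633190447 med [0.4741 0.03   0.0302] lo [ 0.405  -0.0245  0.0261] hi [0.5449 0.0841 0.0342]
T tongs 443 px 319.5079006772009 261.69300225733633 med [ 0.3848 -0.1707  0.0093] lo [ 0.2659 -0.1954  0.0063] hi [ 0.5073 -0.1429  0.013 ]
T all 1446 px 295.5739972337483 145.6078838174274 med [ 0.7558 -0.094   0.0671] lo [ 0.7058 -0.2398  0.0233] hi [0.7907 0.2479 0.1106]
```

Run:
```python
from h import *
S=np.load('scene0.npz');T=np.load('top0.npz')
a=cv2.resize(S['im'][250:350,85:185],(400,400),interpolation=cv2.INTER_CUBIC);b=cv2.resize(T['im'][165:245,340:420],(400,400),interpolation=cv2.INTER_CUBIC)
cv2.imwrite('pics/z.png',np.hstack([a,b]))
g=np.array([.5435,-.3275]); c,s=np.cos(np.radians(44.7)),np.sin(np.radians(44.7))
for n,D in(('S',S),('T',T)):
    P=D['W'].reshape(-1,3);P=P[np.isfinite(P[:,2])]
    d=P[:,:2]-g; al=d@[c,s]; ac=d@[-s,c]
    for lo,hi in((.19,.215),(.13,.19)):
        m=(np.hypot(*d.T)<.058)&(P[:,2]>lo)&(P[:,2]<hi)&(abs(ac)>.014)
        print(n,lo,[(round(x*1e3),round(y*1e3),round(z*1e3)) for x,y,z in zip(al[m],ac[m],P[m,2])][::3])
```

```text
S 0.19 [(26, 20, 206), (24, 19, 206), (29, 17, 206), (20, 16, 208), (25, 16, 206), (30, 19, 200), (18, 16, 205), (27, 15, 204), (31, 20, 194), (24, 14, 202), (30, 19, 192), (32, 17, 191), (-18, -14, 203), (-23, -16, 204), (-18, -16, 203), (-24, -17, 204), (-20, -16, 201), (-28, -19, 206), (-22, -20, 205), (-29, -21, 206), (-25, -20, 203), (-30, -22, 204), (-49, -14, 195), (-30, -22, 201), (-35, -22, 199), (-30, -21, 196), (-33, -24, 198), (-29, -21, 192), (-32, -24, 195), (-34, -25, 194)]
S 0.13 [(33, 21, 188), (33, 20, 187), (37, 25, 177), (34, 20, 181), (38, 25, 172), (35, 21, 177), (37, 24, 137), (37, 22, 135), (34, 23, 132), (-37, -23, 188), (-32, -24, 188), (-34, -26, 188), (-37, -25, 184), (-39, -25, 181), (-34, -26, 181), (-36, -27, 180), (-38, -27, 177), (-41, -26, 172), (-36, -28, 174), (-38, -29, 172), (-40, -30, 172), (-36, -28, 166), (-38, -29, 164), (-40, -29, 163), (-36, -27, 157), (-39, -29, 158), (-36, -27, 151), (-37, -30, 154), (-42, -27, 147), (-37, -29, 147), (-40, -28, 143), (-35, -26, 137), (-37, -28, 138), (-39, -29, 137), (-35, -27, 130), (-36, -30, 134)]
T 0.19 [(34, 19, 198), (37, 24, 191), (32, 22, 206), (26, 16, 206), (33, 25, 191), (29, 23, 204), (24, 18, 207), (19, 17, 203), (-25, -17, 206), (-27, -15, 205), (-30, -15, 200)]
T 0.13 [(42, 25, 168), (38, 23, 182), (41, 27, 162), (37, 26, 177), (42, 28, 139), (39, 29, 163), (34, 27, 173), (37, 30, 151), (-37, -22, 178)]
```

View pics/z.png

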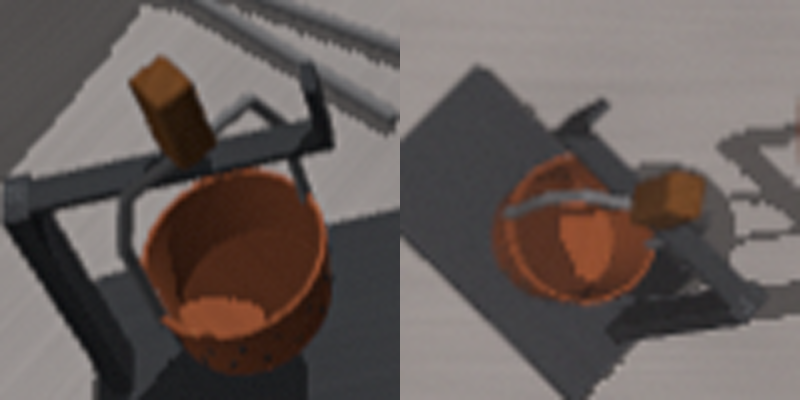

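The bail bar runs at about 79° world yaw, some 35° off the hook's line. The grip is at (0.543, -0.3275) with its top at 0.26 m, which matches the given sizes. First I'll rise and turn the tool.

Emit:
play_rows(
  moves=[
    [[0, 0, 0.08], [0, 0, -11], 0],
    [[0, 0, 0.08], [0, 0, -11], 0],
    [[0, 0, 0.08], [0, 0, -11], 0],
    [[0, 0, 0.08], [0, 0, -11], 0],
    [[0, 0, 0.08], [0, 0, -11], 0],
    [[0, 0, 0.08], [0, 0, -11], 0],
    [[0, 0, 0], [0, 0, 0], 0],
  ],
  squeeze=30,
)

```text
t: 0.68
tool_pos: [0.1639, -0.552, 0.3068]
orientation: [3.124, -0.304, 0.001]
force: [0.6, -0.5, 0.1]
grip_width: 0.999
grasp_force: 0.0
```

Emit:
play_rows(
  moves=[
    [[0, 0, 0], [22, -20, 0], 0],
    [[0, 0, 0], [25, -22, 0], 0],
    [[0, 0, 0], [25, -22, 0], 0],
    [[0, 0, 0], [25, -22, 0], 0],
    [[0, 0, 0], [25, -22, 0], 0],
    [[0, 0, 0], [25, -22, 0], 0],
    [[0, 0, 0], [25, -22, 0], 0],
    [[0, 0, 0], [25, -22, 0], 0],
    [[0, 0, 0], [25, -22, 0], 0],
    [[0, 0, 0], [25, -22, 0], 0],
    [[0, 0, 0], [25, -22, 0], 0],
    [[0, 0, 0], [20, -20, 0], 0],
  ],
)

```text
t: 1.68
tool_pos: [0.5014, -0.3498, 0.3035]
orientation: [-3.127, 0.294, 0.001]
force: [-0.7, 0.5, 0.4]
grip_width: 0.999
grasp_force: 0.0
```

Emit:
play_rows(
  moves=[
    [[0, 0, 0], [18, -15, 0], 0],
    [[0, 0, 0], [19, -15, 0], 0],
    [[0, 0, 0], [0, 0, 0], 0],
    [[0, 0, 0], [0, 0, 0], 0],
  ],
)

```text
t: 2.02
tool_pos: [0.5422, -0.328, 0.3033]
orientation: [-3.127, 0.293, 0.003]
force: [-0.1, -0.2, -0.5]
grip_width: 1.0
grasp_force: 0.0
```

Run:
```python
from h import *
im,W=cloud('scene');a=cv2.resize(im[200:350,50:220],(680,600),interpolation=cv2.INTER_CUBIC);cv2.imwrite('pics/s1.png',a)
print(state()['tool_pos'])
h=cv2.cvtColor(im,cv2.COLOR_BGR2HSV).astype(int)
w=W[255:300,105:155];k=h[255:300,105:155]
m=(k[...,1]>90)&(k[...,0]<25)&(w[...,2]>.24);t=w[m];print(len(t),t.mean(0),t.max(0))
```

```text
[ 0.54152271 -0.32870137  0.30353421]
194 [ 0.54657598 -0.33126368  0.25533173] [ 0.55681942 -0.31996338  0.26140494]
```

View pics/s1.png

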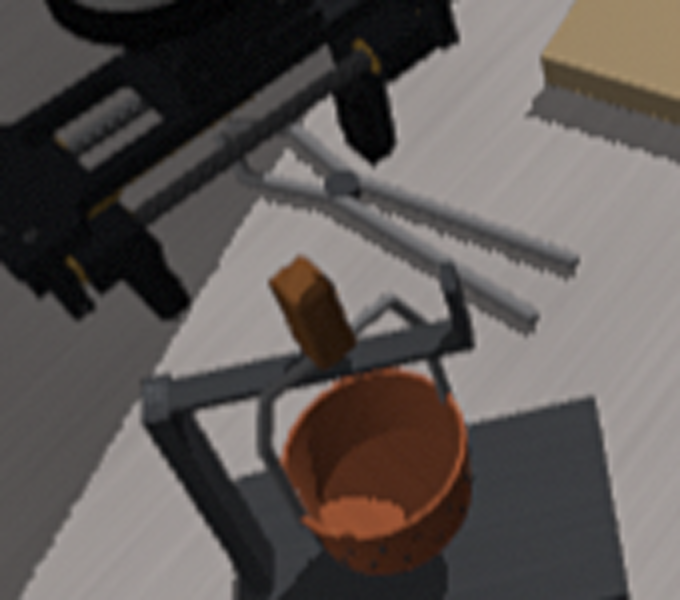

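The fingers straddle the grip, with tips at crop (170,310) and (375,155) and the grip top at (297,265). Next I go down.

Emit:
play_rows(
  moves=[
    [[0, 0, 0], [1, 0, 15], 0],
    [[0, 0, 0], [0, 0, 15], 0],
    [[0, 0, 0], [0, 0, 15], 0],
    [[0, 0, 0], [0, 0, 13], 0],
    [[0, 0, 0], [0, 0, 13], 0],
    [[0, 0, 0], [0, 0, 11], 0],
    [[0, 0, 0], [0, 0, 0], 60],
    [[0, 0, 0], [0, 0, 0], 120],
    [[0, 0, 0], [0, 0, 0], 160],
    [[0, 0, 0], [0, 0, 0], 175],
    [[0, 0, 0], [0, 0, 0], 185],
    [[0, 0, 0], [0, 0, 0], 185],
  ],
  squeeze=10,
)

```text
t: 3.07
tool_pos: [0.5432, -0.3294, 0.2235]
orientation: [3.127, -0.3, 0.002]
force: [-0.0, 0.0, 0.6]
grip_width: 0.57
grasp_force: 0.0
```

Emit:
play_rows(
  moves=[
    [[0, 0, 0], [0, 0, 0], 190],
    [[0, 0, 0], [0, 0, 0], 195],
    [[0, 0, 0], [0, 0, 0], 200],
    [[0, 0, 0], [0, 0, 0], 210],
    [[0, 0, 0], [0, 0, 0], 230],
    [[0, 0, 0], [0, 0, 0], 255],
    [[0, 0, 0], [0, 0, 0], 255],
    [[0, 0, 0], [0, 0, 0], 255],
  ],
)

```text
t: 3.73
tool_pos: [0.5429, -0.3291, 0.2227]
orientation: [-3.127, 0.3, -0.0]
force: [-0.3, 1.2, 1.2]
grip_width: 0.223
grasp_force: 10.0
```

Emit:
play_rows(
  moves=[
    [[0, 0, 0], [0, 0, 0], 255],
    [[0, 0, 0], [0, 0, 0], 255],
    [[0, 0, 0], [0, 0, 0], 255],
    [[0, 0, 0], [0, 0, -3], 255],
    [[0, 0, 0], [0, 0, -5], 255],
    [[0, 0, 0], [0, 0, -6], 255],
    [[0, 0, 0], [0, 0, -6], 255],
    [[0, 0, 0], [0, 0, 0], 255],
  ],
  squeeze=35,
)

```text
t: 4.4
tool_pos: [0.5435, -0.3298, 0.2446]
orientation: [3.126, -0.3, 0.003]
force: [-0.7, -0.4, -2.9]
grip_width: 0.224
grasp_force: 35.0
```

Emit:
play_rows(
  moves=[
    [[0, 0, 0], [0, 0, -6], 255],
    [[0, 0, 0], [0, 0, -8], 255],
    [[0, 0, 0], [0, 0, -8], 255],
    [[0, 0, 0], [0, 0, -8], 255],
    [[0, 0, 0], [0, 0, -8], 255],
    [[0, 0, 0], [0, 0, -6], 255],
    [[0, 0, 0], [0, 0, -3], 255],
    [[0, 0, 0], [0, 0, 0], 255],
    [[0, 0, 0], [0, 0, 0], 255],
  ],
)

```text
t: 5.15
tool_pos: [0.5429, -0.3292, 0.2897]
orientation: [3.127, -0.3, 0.0]
force: [-0.1, -0.4, -2.5]
grip_width: 0.22
grasp_force: 35.0
```

Run:
```python
from h import *
im,W=cloud('scene');it,Wt=cloud('top');a=cv2.resize(im[200:350,60:210],(400,400),interpolation=cv2.INTER_CUBIC);b=cv2.resize(it[140:260,330:450],(400,400),interpolation=cv2.INTER_CUBIC);cv2.imwrite('pics/s2.png',np.hstack([a,b]))
s=state();print(s['tool_pos'],s['force'],s['grip_width'])
h=cv2.cvtColor(im,cv2.COLOR_BGR2HSV).astype(int)
m=(h[...,1]>130)&(h[...,0]<14)&(W[...,0]<.65)&(W[...,1]<-.22)&(W[...,2]>.1);P=W[m];print(P.min(0),P.max(0),np.percentile(P[:,2],[1,99]))
```

```text
[ 0.54263371 -0.32900991  0.28905968] [-0.59688949  0.13196797 -2.99162979] 0.2225703302026565
[ 0.49756338 -0.37523176  0.11602828] [ 0.58866233 -0.28617257  0.44844765] [0.11739878 0.32695865]
```

View pics/s2.png

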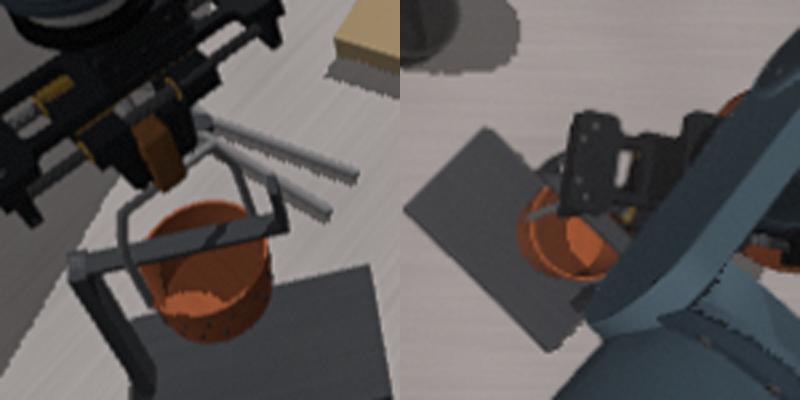

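The basket hangs level in the grip. The bail is about 22 mm above the hook tip (crop 270,180) and the rim about 22 mm below the hook bar. I'll draw it off along the hook's line.

Emit:
play_rows(
  moves=[
    [[0, 0, 0], [2, -3, 0], 255],
    [[0, 0, 0], [4, -6, 0], 255],
    [[0, 0, 0], [6, -9, 0], 255],
    [[0, 0, 0], [6, -9, 0], 255],
    [[0, 0, 0], [6, -9, 0], 255],
    [[0, 0, 0], [6, -8, 0], 255],
    [[0, 0, 0], [6, -9, 0], 255],
    [[0, 0, 0], [6, -9, 0], 255],
    [[0, 0, 0], [6, -9, 0], 255],
    [[0, 0, 0], [6, -9, 0], 255],
  ],
)

```text
t: 6.08
tool_pos: [0.6119, -0.26, 0.2897]
orientation: [-3.127, 0.3, -0.0]
force: [0.0, -0.4, -2.6]
grip_width: 0.225
grasp_force: 35.0
```

Emit:
play_rows(
  moves=[
    [[0, 0, 0], [6, -9, 0], 255],
    [[0, 0, 0], [6, -9, 0], 255],
    [[0, 0, 0], [6, -9, 0], 255],
    [[0, 0, 0], [6, -9, 0], 255],
    [[0, 0, 0], [5, -7, 0], 255],
    [[0, 0, 0], [2, -3, 0], 255],
    [[0, 0, 0], [0, 0, 0], 255],
  ],
)

```text
t: 6.67
tool_pos: [0.6509, -0.2208, 0.2896]
orientation: [-3.127, 0.298, 0.0]
force: [0.5, -0.4, -3.0]
grip_width: 0.227
grasp_force: 35.0
```

Run:
```python
from h import *
im,W=cloud('scene');cv2.imwrite('pics/s3.png',im[130:370,60:380])
s=state();print(s['tool_pos'],s['force'],s['grip_width'])
T=np.load('top0.npz')['W'].reshape(-1,3)
P=T[(T[:,2]>.08)&(T[:,2]<.12)&(T[:,0]>.68)&(T[:,0]<.85)&(T[:,1]>-.3)&(T[:,1]<0)]
for a,b in((-.3,-.15),(-.15,0)):
    q=P[(P[:,1]>a)&(P[:,1]<b)];print(q.min(0),q.max(0))
```

```text
[ 0.65042604 -0.22139573  0.28956646] [ 0.02254957  0.57178307 -3.20292508] 0.22284586774128531
[ 0.70763654 -0.24625985  0.08038789] [ 0.79701289 -0.15813179  0.10478256]
[ 0.70397401 -0.11452527  0.08010688] [ 0.79368194 -0.0245094   0.11527507]
```

View pics/s3.png

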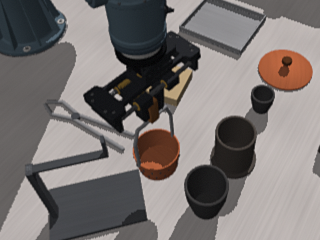

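The basket is clear of the hook: hook tip at (103,140), basket at (157,155). The crucibles lie beyond x = 0.704 m. I'll rise a little and cross over to the tray.

Emit:
play_rows(
  moves=[
    [[0, 0, 0], [-2, 0, -6], 255],
    [[0, 0, 0], [-4, -2, -8], 255],
    [[0, 0, 0], [-8, -6, -8], 255],
    [[0, 0, 0], [-10, -12, -6], 255],
    [[0, 0, 0], [-10, -18, -2], 255],
    [[0, 0, 0], [-10, -20, 0], 255],
    [[0, 0, 0], [-10, -20, 0], 255],
    [[0, 0, 0], [-10, -20, 0], 255],
    [[0, 0, 0], [-10, -20, 0], 255],
    [[0, 0, 0], [-10, -20, 0], 255],
    [[0, 0, 0], [-10, -20, 0], 255],
    [[0, 0, 0], [-10, -20, 0], 255],
  ],
)

```text
t: 7.72
tool_pos: [0.5811, -0.0261, 0.3213]
orientation: [3.127, -0.301, 0.003]
force: [-0.3, 0.7, -3.1]
grip_width: 0.227
grasp_force: 35.0
```

Emit:
play_rows(
  moves=[
    [[0, 0, 0], [-9, -20, 0], 255],
    [[0, 0, 0], [-9, -20, 0], 255],
    [[0, 0, 0], [-9, -20, 0], 255],
    [[0, 0, 0], [-9, -20, 0], 255],
    [[0, 0, 0], [-9, -20, 0], 255],
    [[0, 0, 0], [-9, -20, 0], 255],
    [[0, 0, 0], [-9, -20, 0], 255],
    [[0, 0, 0], [-9, -20, 0], 255],
    [[0, 0, 0], [-9, -20, 0], 255],
    [[0, 0, 0], [-9, -20, 0], 255],
    [[0, 0, 0], [-9, -20, 0], 255],
    [[0, 0, 0], [-9, -20, 0], 255],
  ],
)

```text
t: 8.72
tool_pos: [0.5207, 0.2299, 0.3213]
orientation: [-3.127, 0.3, -0.003]
force: [1.0, -0.0, -2.5]
grip_width: 0.222
grasp_force: 35.0
```

Emit:
play_rows(
  moves=[
    [[0, 0, 0], [-9, -20, 0], 255],
    [[0, 0, 0], [-9, -20, 0], 255],
    [[0, 0, 0], [-6, -14, 0], 255],
    [[0, 0, 0], [-4, -8, 0], 255],
    [[0, 0, 0], [-2, -3, 0], 255],
    [[0, 0, 0], [0, 0, 0], 255],
    [[0, 0, 0], [0, 0, 0], 255],
  ],
)

```text
t: 9.3
tool_pos: [0.5045, 0.2979, 0.3201]
orientation: [3.127, -0.3, 0.001]
force: [-0.0, 0.6, -4.2]
grip_width: 0.225
grasp_force: 35.0
```

Run:
```python
from h import *
im,W=cloud('scene');cv2.imwrite('pics/s4.png',cv2.resize(im[50:210,210:370],(480,480)))
s=state();print(s['tool_pos'],s['force'],s['orientation'])
h=cv2.cvtColor(im,cv2.COLOR_BGR2HSV).astype(int)
m=(h[...,1]>130)&(h[...,0]<14)&(abs(W[...,0]-.5)<.1)&(abs(W[...,1]-.33)<.1)&(W[...,2]>.1)&(W[...,2]<.25);P=W[m];print(np.percentile(P,[1,99],axis=0))
```

```text
[0.50465995 0.2976671  0.32000415] [ 0.26633775  0.09042315 -3.15374489] [ 3.12679854e+00 -3.01188823e-01  7.11392034e-04]
[[0.46187954 0.25262816 0.14939127]
 [0.54762647 0.34047288 0.2035743 ]]
```

View pics/s4.png

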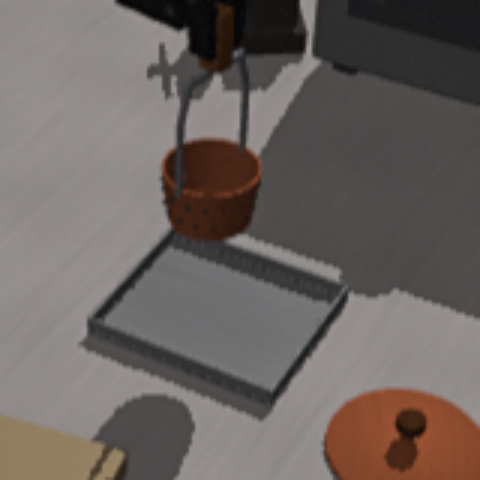

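The basket hangs upright over the tray's edge, rim at (212,165) in the crop. It needs about 27 mm more in +y, then down.

Emit:
play_rows(
  moves=[
    [[0, 0, 0], [-1, -7, 0], 255],
    [[0, 0, 0], [-1, -12, 4], 255],
    [[0, 0, 0], [0, -8, 8], 255],
    [[0, 0, 0], [0, 0, 14], 255],
    [[0, 0, 0], [0, 0, 18], 255],
    [[0, 0, 0], [0, 0, 18], 255],
    [[0, 0, 0], [0, 0, 18], 255],
    [[0, 0, 0], [0, 0, 18], 255],
    [[0, 0, 0], [0, 0, 16], 255],
    [[0, 0, 0], [0, 0, 12], 255],
    [[0, 0, 0], [0, 0, 6], 255],
    [[0, 0, 0], [0, 0, 0], 255],
  ],
)

```text
t: 10.35
tool_pos: [0.5066, 0.3254, 0.1855]
orientation: [3.126, -0.299, -0.005]
force: [-1.6, 0.1, -3.8]
grip_width: 0.224
grasp_force: 35.0
```

Emit:
play_rows(
  moves=[
    [[0, 0, 0], [0, 0, 2], 255],
    [[0, 0, 0], [0, 0, 2], 255],
    [[0, 0, 0], [0, 0, 1], 255],
    [[0, 0, 0], [0, 0, 1], 255],
    [[0, 0, 0], [0, 0, 0], 255],
    [[0, 0, 0], [0, 0, 0], 255],
  ],
)

```text
t: 10.85
tool_pos: [0.5078, 0.3255, 0.1821]
orientation: [-3.127, 0.3, -0.001]
force: [-1.2, -0.7, -2.9]
grip_width: 0.226
grasp_force: 35.0
```

Emit:
play_rows(
  moves=[
    [[0, 0, 0], [0, 0, 1], 255],
    [[0, 0, 0], [0, 0, 1], 255],
    [[0, 0, 0], [0, 0, 1], 255],
    [[0, 0, 0], [0, 0, 0], 255],
    [[0, 0, 0], [0, 0, 0], 255],
  ],
)

```text
t: 11.27
tool_pos: [0.5075, 0.3254, 0.1786]
orientation: [3.127, -0.3, -0.0]
force: [0.9, 0.1, -2.6]
grip_width: 0.223
grasp_force: 35.0
```

Emit:
play_rows(
  moves=[
    [[0, 0, 0], [0, 0, 1], 255],
    [[0, 0, 0], [0, 0, 0], 255],
    [[0, 0, 0], [0, 0, 0], 255],
  ],
)

```text
t: 11.52
tool_pos: [0.5076, 0.3254, 0.1776]
orientation: [3.127, -0.3, -0.0]
force: [-0.2, -0.4, -3.2]
grip_width: 0.227
grasp_force: 35.0
```

Emit:
play_rows(
  moves=[
    [[0, 0, 0], [0, 0, 1], 255],
    [[0, 0, 0], [0, 0, 0], 255],
    [[0, 0, 0], [0, 0, 0], 255],
  ],
)

```text
t: 11.77
tool_pos: [0.5078, 0.3255, 0.1769]
orientation: [-3.127, 0.3, -0.001]
force: [0.0, 0.2, -2.0]
grip_width: 0.223
grasp_force: 35.0
```

Emit:
play_rows(
  moves=[
    [[0, 0, 0], [0, 0, 1], 255],
    [[0, 0, 0], [0, 0, 0], 255],
    [[0, 0, 0], [0, 0, 0], 255],
  ],
)

```text
t: 12.02
tool_pos: [0.5081, 0.3255, 0.1768]
orientation: [-3.127, 0.3, -0.002]
force: [-1.7, -0.3, 5.0]
grip_width: 0.225
grasp_force: 35.0
```

Emit:
play_rows(
  moves=[
    [[0, 0, 0], [0, 0, 0.6], 255],
    [[0, 0, 0], [0, 0, 0], 255],
    [[0, 0, 0], [0, 0, 0], 255],
  ],
)

```text
t: 12.27
tool_pos: [0.5083, 0.3256, 0.1768]
orientation: [-3.127, 0.3, -0.003]
force: [-2.1, -2.3, 7.9]
grip_width: 0.227
grasp_force: 35.0
```

The basket is on the tray floor. I'll ease off the press, then open gently.

Emit:
play_rows(
  moves=[
    [[0, 0, 0], [0, 0, -0.6], 255],
    [[0, 0, 0], [0, 0, 0], 255],
    [[0, 0, 0], [0, 0, 0], 255],
  ],
  squeeze=8,
)

```text
t: 12.52
tool_pos: [0.5083, 0.3256, 0.1768]
orientation: [-3.127, 0.3, -0.003]
force: [-2.1, -0.1, 6.1]
grip_width: 0.22
grasp_force: 8.0
```

Emit:
play_rows(
  moves=[
    [[0, 0, 0], [0, 0, 0], 195],
    [[0, 0, 0], [0, 0, 0], 190],
    [[0, 0, 0], [0, 0, 0], 180],
    [[0, 0, 0], [0, 0, 0], 160],
    [[0, 0, 0], [0, 0, 0], 120],
    [[0, 0, 0], [0, 0, 0], 90],
    [[0, 0, 0], [0, 0, 0], 70],
    [[0, 0, 0], [0, 0, 0], 70],
    [[0, 0, 0], [0, 0, 0], 70],
  ],
)

```text
t: 13.27
tool_pos: [0.5076, 0.3254, 0.1757]
orientation: [3.127, -0.3, 0.0]
force: [-0.6, 0.8, 0.4]
grip_width: 0.712
grasp_force: 0.0
```

Emit:
play_rows(
  moves=[
    [[0, 0, 0], [0, 0, -4], 70],
    [[0, 0, 0], [0, 0, -8], 70],
    [[0, 0, 0], [0, 0, -14], 70],
    [[0, 0, 0], [0, 0, -18], 70],
    [[0, 0, 0], [0, 0, -20], 70],
    [[0, 0, 0], [0, 0, -20], 70],
    [[0, 0, 0], [0, 0, -20], 70],
    [[0, 0, 0], [0, 0, -16], 70],
    [[0, 0, 0], [0, 0, -8], 70],
    [[0, 0, 0], [0, 0, 0], 70],
    [[0, 0, 0], [0, 0, 0], 70],
  ],
)

```text
t: 14.18
tool_pos: [0.5077, 0.3254, 0.3039]
orientation: [-3.127, 0.3, -0.001]
force: [0.1, -0.8, -0.1]
grip_width: 0.725
grasp_force: 0.0
```

Run:
```python
from h import *
im,W=cloud('scene');cv2.imwrite('pics/s5.png',im)
s=state();print(s['tool_pos'],s['force'],s['t'])
h=cv2.cvtColor(im,cv2.COLOR_BGR2HSV).astype(int)
m=(h[...,1]>130)&(h[...,0]<14)&(abs(W[...,0]-.5)<.1)&(abs(W[...,1]-.33)<.1)&(W[...,2]<.25);P=W[m];print(np.percentile(P,[1,99],axis=0))
r=P[(P[:,2]>.053)&(P[:,2]<.07)];print(len(r),np.c_[r[:,:2],np.ones(len(r))].shape,np.linalg.lstsq(np.c_[r[:,:2]-r[:,:2].mean(0),np.ones(len(r))],r[:,2],rcond=None)[0])
```

```text
[0.5072424  0.32527082 0.30285297] [-0.1026078   0.16883844  0.04060759] 14.2333
[[0.46511181 0.28033458 0.00546738]
 [0.55067283 0.3686994  0.21357489]]
96 (96, 3) [0.01829177 0.00036045 0.05700905]
```

View pics/s5.png

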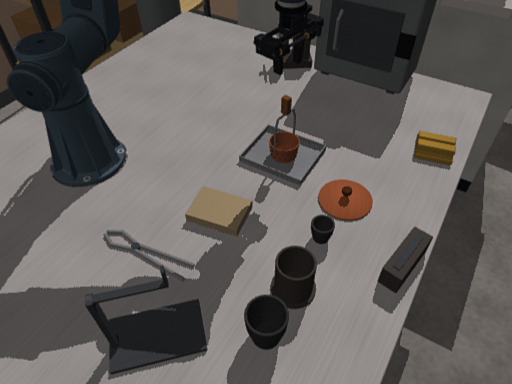

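The basket stands upright in the tray at (284,150), the gripper is clear above it, and the loose things lie where they were.

```bash
python3 -c "
from workcell import finish_job
print(finish_job())"
```

```text
the job is handed in; nothing more can be done
None
```

I lifted the basket clear of the hook, drew it off the open end and set it upright in the tray; I let go only once it stood there, left the loose things where they lay, and handed in the job at 14 s.

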